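Take the charged battery pack out of its dock

TASK

One of the two battery packs in the charging dock is charged: the one with the green lamp. Pull it straight up out of its bay, against the spring catches that hold it, and set it down gently inside the wooden tray, wholly within its walls. Leave the pack with the red lamp seated in its bay.

Things in the scene. Friction and masses are not known exactly. Their poses are not given: they have to be found in the camera images.
- dock: Grey charging dock, fixed to the desk: 106 (x) x 226 (y) x 52 mm high, origin at the centre of its underside, black panel at -x. Two upright wells 26 (x) x 46 (y) x 40 mm deep open in its top at y = -55 and +55 mm, floors 12 mm above the origin. Sprung rollers in each catch the pack's foot: 8 to 20 N upward frees it in the first 8 mm; after 40 mm it is clear.
- pack_green: Loose black pack, 0.26 to 0.46 kg, in either bay, with a GREEN lamp on top (18 x 40 mm) and green lines on its sides. Origin: centre of the foot's underside, z up; seated, it is on the well's floor, axes parallel to the dock's. Grey foot 24 (x) x 44 (y) mm, z = 0 to 45 mm; body to grip 36 (x) x 62 (y) mm, z = 45 to 102 mm (57 to 114 above the desk). 48 mm free between the packs.
- pack_red: The same pack with a RED lamp and red lines, seated in the other bay; it stays there. Same origin and axes.
- pack_green_foot (a point): Centre of the underside of the green-lamp pack's foot (its origin).
- pack_green_top (a point): Centre of the top of the green-lamp pack's body, 102 mm above its origin along its z.
- pack_red_top (a point): Centre of the top of the red-lamp pack's body, 102 mm above its origin.
- tray: Light wooden tray, open at the top, fixed to the desk: 180 x 180 mm, walls 30 mm high and 5 mm thick, floor 5 mm thick. Origin at the centre of its underside, sides along its x and y axes.
Things that resemble listed ones, but are neither listed nor needed, are in the scene too. Leave any turquoise look-alike of the pack_green alone.

How it is judged:
By the outcome, as a careful person would: the job done as asked, in the order asked, and still so for the second after the job is handed in, with the robot touching nothing.
It also fails if it takes over 38 s, if anything falls off the work surface, if the arm or the gripper's body presses on something with over 40 N, if the wrist force passes 120 N, or if a joint passes its speed limit or range.

ROBOT

A 6-joint arm with a two-finger parallel gripper is mounted at the origin on a cart in front of the work surface, level with it; the furniture and walls round the work are solid. World frame = base frame: x ahead of the robot, y to its left, z up, the work surface at z = 0. Lengths are in m, angles in rad, forces in N, time in s.
With the tool pointing down it reaches from about 0.35 to 0.85 m from the base axis. Payload 8.1 kg.
Tool frame: the origin (TCP) lies on the centre line of the jaws, within the pads' length; the fingertips stand 17 mm ahead of it and the grasp point (between the pads) lies 2 mm behind it; z points along the fingers, y is the line along which they close (so a half turn about z gives the same grasp; the last joint's range is limited). The gripper opens to 93 mm and grips with 3 to 60 N. Pads are 15 mm wide; open, the fingers measure 128 mm over their backs; the gripper's body (75 mm by 188 mm) begins 65 mm behind the grasp point.
Start: joints at [1.134, 0.13, 1.488, -0, 1.523, -0.085], TCP at [0.207, 0.563, 0.236] pointing down, gripper open.
Joint ranges: [-2.96, 2.96], [-0.89, 2.26], [0.02, 2.5], [-1.34, 4.48], [0, 2.73], [-2.66, 2.66]. Speed limits (rad/s): [2.39, 2.39, 2.79, 3.14, 3.14, 3.14].

INTERFACE

Orientations are given as a rotation vector (axis times angle).
In Python, from plant import telemetry, viewer, order gives the robot as it stands.
- The arm moves only by the tool send_rows, never from a script. Its argument "plan" is a list that holds one entry, the list of rows, each a list of 5 numbers: the closure, from -1 (fully open) to 1 (shut), then the shift along the world's x, y, z normalised to -1 to 1, where 1 is 0.2 m, then the turn about the world's z normalised to -1 to 1, where 1 is 60 degrees. A call has 1 to 20 rows; each row is the pose to reach, as a shift and turn from the pose commanded when the call began; what a row does not reach only later rows make up. A row lasts 1/12 s, in which the tool goes at most 41.7 mm and 7.16 degrees, less where a joint would pass 70% of its speed; a pose out of reach is approached as far as the arm can. A call with a number of a shift or a turn outside -1 to 1 is refused whole. A call with a gripper value outside its range is refused whole. The fingers move at their own pace and stop on an object; "force" is the grip in N (left out, the last holds). Time passes only in rows, so rows that repeat a pose let the fingers close. It gives the time, the measured TCP pose, the force, the opening and the grip force at its end, in the units of the state.
- telemetry.read_state(): the state, without advancing time (a new reading comes with each control period).
- viewer.read_camera(name): name is "side" or "top" or "wrist"; returns (picture, depth): 480x640x3 uint8, blue, green, red; 480x640 float32, m along the optical axis (not along the pixel's ray), 0 where there is no reading.
- viewer.calibration(name): a dict with "camera_matrix" (3x3 intrinsics, pixels), "extrinsics" (4x4, takes a point from camera to world coordinates); the wrist camera has in their place "hand_eye" (4x4, takes a point from camera to tool coordinates, whose origin is the TCP and whose axes are the flange's). Camera axes: x right, y up, looking along -z (the intrinsics and any distortion apply to the point x, -y, -z); pixel columns grow to the right and rows downward; lengths in m; the calibration is good to about 2 mm. A picture is of the moment at which its call begins: read the wrist's pose just before it. calibration takes no time and is no camera call.
- order.close_job(): hands the job in; it is judged then, once.
The state is a dict: "t": time; "q": joint angles; "dq": joint speeds; "joint_torque": joint torques, N m; "tool_pos": TCP position; "orientation": TCP orientation; "force": force on the tool from outside, world axes, zero at the start; "wrist_torque": the same for the moment, N m; "opening": finger opening in m; "gripper_force": force on a finger pad.
Only numpy, scipy, OpenCV 4.12 (cv2) and the standard library are available. Lean on these libraries where they do the work, as an engineer would, in place of code of your own. Each camera call takes 0.05 s, during which the arm holds its last target. There are 200 camera calls.

## Working session

There is one attempt and no reset: what is moved stays moved. The work goes in short steps, Python scripts to look and compute and a tool call to move; the robot and the scene stay as the last step left them, time stands still between calls to the robot, and variables do not carry over. Pictures are saved under pics/ and viewed, at most 10 in all, crops included, and the job is handed in when it is done.

Besides the shell and the picture viewer there is one more tool, called after ">>>" in YAML: its name, and indented under it one key for each argument. send_rows: Moves the arm, as the interface text tells. Scaled input: -1 to 1 covers 0.2 m each way for a shift and 60 degrees each way for a turn. Its arguments: {"type":"object","properties":{"plan":{"type":"array"},"force":{"type":"number"}},"required":["plan"]}

```bash
ls; mkdir -p pics
cat > h.py <<'E'
import numpy as np, cv2
from plant import telemetry, viewer, order
np.set_printoptions(precision=4,suppress=True)
def cam(n):
    c=viewer.calibration(n); return c
def pts(n,depth,c,T=None):
    K=np.array(c["camera_matrix"]);T=np.array(c["extrinsics"]) if T is None else T
    v,u=np.mgrid[:480,:640]
    P=np.stack([(u-K[0,2])/K[0,0]*depth,-(v-K[1,2])/K[1,1]*depth,-depth],-1)
    return P@T[:3,:3].T+T[:3,3]
E
python3 - <<'E'
from h import *
print(telemetry.read_state())
for n in ("top","side"):
    c=cam(n);print(n,c)
    p,d=viewer.read_camera(n);cv2.imwrite(f"pics/{n}0.png",p);np.save(f"{n}0.npy",d)
E
```

```text
pics
{'t': 0.0, 'q': array([ 1.1336,  0.1312,  1.4893, -0.    ,  1.523 , -0.0854]), 'dq': array([ 0.0002,  0.0011, -0.0012, -0.0005, -0.0007,  0.0024]), 'joint_torque': array([ -0.0034, -55.9809, -49.1776,   0.0764,   0.0348,  -0.0002]), 'tool_pos': array([0.2065, 0.5628, 0.2346]), 'orientation': array([-0.5497, -3.0927,  0.0028]), 'force': array([ 0.1959,  0.5704, -0.0372]), 'wrist_torque': array([ 0.0091, -0.0049, -0.0038]), 'gripper_force': 0.0, 'opening': 0.09339213310734115}
top {'camera_matrix': array([[494.9076,   0.    , 323.9791],
       [  0.    , 494.9076, 236.141 ],
       [  0.    ,   0.    ,   1.    ]]), 'extrinsics': array([[ 0.0191,  0.9943, -0.1046,  0.4472],
       [-0.9998,  0.0194,  0.0014, -0.0108],
       [ 0.0034,  0.1046,  0.9945,  1.011 ],
       [ 0.    ,  0.    ,  0.    ,  1.    ]])}
side {'camera_matrix': array([[509.2506,   0.    , 311.9234],
       [  0.    , 509.2506, 239.6166],
       [  0.    ,   0.    ,   1.    ]]), 'extrinsics': array([[-0.9982, -0.0368,  0.0468,  0.5761],
       [ 0.0586, -0.4619,  0.885 ,  0.8505],
       [-0.011 ,  0.8861,  0.4633,  0.5328],
       [ 0.    ,  0.    ,  0.    ,  1.    ]])}
```

View pics/top0.png

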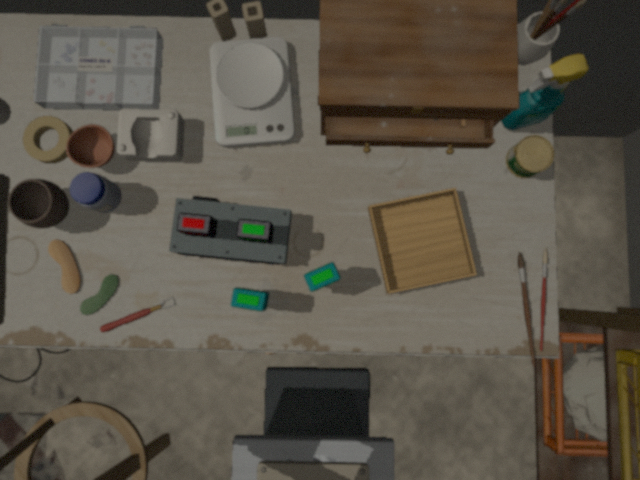

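View pics/side0.png

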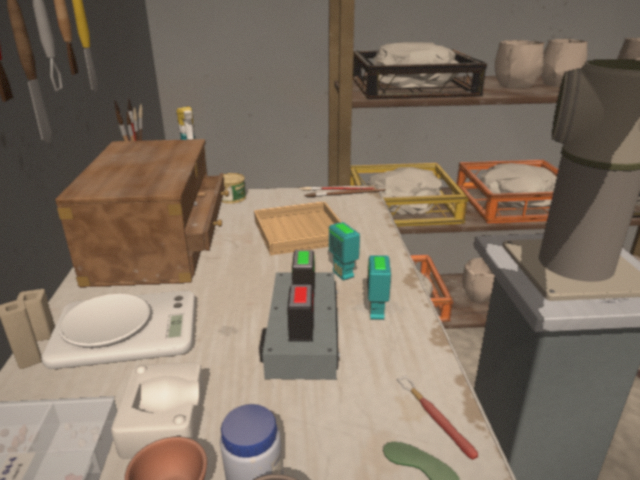

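The top view shows the green pack at (254,229), the red pack at (194,223) and the tray at (422,241). Turquoise decoys stand at (323,277) and (249,299). The side view agrees, with the black panel on the +x side, so the dock is turned by about 180°.

```bash
cat >> h.py <<'E'
def ray(c,u,v,z):
    K=np.array(c["camera_matrix"]);T=np.array(c["extrinsics"])
    d=T[:3,:3]@np.array([(u-K[0,2])/K[0,0],-(v-K[1,2])/K[1,1],-1]);o=T[:3,3]
    return o+d*(z-o[2])/d[2]
def rect(c,mask,z,box):
    m=np.zeros_like(mask);a,b,e,f=box;m[b:f,a:e]=mask[b:f,a:e]
    cs,_=cv2.findContours(m,cv2.RETR_EXTERNAL,cv2.CHAIN_APPROX_NONE)
    k=max(cs,key=cv2.contourArea)[:,0]
    w=np.array([ray(c,u,v,z)[:2] for u,v in k])
    r=cv2.minAreaRect((w*1000).astype(np.float32))
    return r,cv2.boundingRect(k)
E
python3 - <<'E'
from h import *
for n,boxes in (("top",dict(g=(235,215,275,245),r=(175,208,215,235),tray=(360,180,485,300),d1=(228,285,272,315),d2=(300,258,345,295),dock=(165,190,297,270))),("side",dict(g=(290,245,320,270),r=(285,280,316,310)))):
    p=cv2.imread(f"pics/{n}0.png");d=np.load(f"{n}0.npy");c=cam(n);W=pts(n,d,c)
    hsv=cv2.cvtColor(p,cv2.COLOR_BGR2HSV);H,S,V=cv2.split(hsv)
    M=dict(g=((H>50)&(H<75)&(S>150)&(V>100)),r=(((H<8)|(H>172))&(S>150)&(V>100)),
      tray=((H>8)&(H<25)&(S>85)&(V>70)),d1=((H>50)&(H<105)&(S>120)),dock=((S>0)&(W[...,2]>.042)&(W[...,2]<.062)))
    M['d2']=M['d1']
    for k,b in boxes.items():
        m=M[k].astype(np.uint8)*255
        r,bb=rect(c,m,{'tray':.03,'d1':.1,'d2':.1,'dock':.052}.get(k,.114),b)
        sub=np.zeros_like(m);sub[b[1]:b[3],b[0]:b[2]]=m[b[1]:b[3],b[0]:b[2]]
        w=W[sub>0]; print(n,k,r,bb,"depth med",np.median(w,0),"zmax",np.percentile(w[:,2],98))
E
```

```text
top g ((552.3538208007812, 117.79859161376953), (37.763580322265625, 16.42619514465332), 85.37165832519531) (243, 224, 21, 11) depth med [0.5518 0.1171 0.1173] zmax 0.12075773914786352
top r ((561.5469360351562, 227.52915954589844), (38.073421478271484, 16.960617065429688), 85.89656829833984) (183, 218, 21, 11) depth med [0.5608 0.227  0.1169] zmax 0.12012957567328791
top tray ((546.6429443359375, -207.00112915039062), (180.3750457763672, 183.18783569335938), 12.98643970489502) (368, 188, 109, 105) depth med [ 0.5473 -0.212   0.0059] zmax 0.03190970570144375
top d1 ((424.9853210449219, 121.36381530761719), (63.233036041259766, 33.42742156982422), 82.62989807128906) (232, 289, 37, 21) depth med [0.4253 0.1211 0.1036] zmax 0.1078511942382785
top d2 ((468.2869873046875, -9.703922271728516), (33.284812927246094, 58.209293365478516), 25.050168991088867) (305, 263, 35, 27) depth med [ 0.4681 -0.0099  0.1039] zmax 0.10765049959586932
top dock ((557.5538330078125, 172.64996337890625), (226.91140747070312, 115.6588363647461), 85.16645050048828) (168, 197, 122, 68) depth med [0.5446 0.1721 0.0522] zmax 0.05583895200848543
side g ((552.5718383789062, 111.49014282226562), (33.78171920776367, 14.803071975708008), 85.55973815917969) (298, 252, 10, 11) depth med [0.5525 0.1179 0.1177] zmax 0.1191514673922561
side r ((561.3267211914062, 222.8250732421875), (39.63983917236328, 16.830808639526367), 85.1920166015625) (294, 287, 13, 16) depth med [0.5616 0.2291 0.1177] zmax 0.11903984710500418
```

>>> send_rows:
  plan:
    - [[-1, 0.13, -0.17, 0, -0.1], [-1, 0.26, -0.33, 0, -0.2], [-1, 0.39, -0.5, 0, -0.31], [-1, 0.52, -0.67, 0, -0.41], [-1, 0.65, -0.83, 0, -0.52], [-1, 0.775, -1, 0, -0.62], [-1, 0.775, -1, 0, -0.62]]
  force: 55

```text
t: 0.68
tool_pos: [0.3652, 0.3582, 0.2353]
orientation: [1.522, 2.746, -0.003]
force: [-0.0, -0.2, -0.2]
opening: 0.0929
gripper_force: 0.0
```

>>> send_rows:
  plan:
    - [[-1, 0.13, -0.17, 0, -0.1], [-1, 0.26, -0.33, 0, -0.2], [-1, 0.39, -0.5, 0, -0.31], [-1, 0.52, -0.67, 0, -0.41], [-1, 0.65, -0.83, 0, -0.52], [-1, 0.775, -1, 0, -0.62], [-1, 0.775, -1, 0, -0.62], [-1, 0.95, -1, 0, -0.62], [-1, 0.95, -1, 0, -0.62], [-1, 0.95, -1, 0, -0.62]]

```text
t: 1.52
tool_pos: [0.5516, 0.1633, 0.2335]
orientation: [-2.306, -2.13, 0.005]
force: [-0.2, 0.1, 0.2]
opening: 0.0931
gripper_force: 0.0
```

>>> send_rows:
  plan:
    - [[-1, 0, -0.12, 0, 0], [-1, 0, -0.23, 0, 0], [-1, 0, -0.23, 0, 0], [-1, 0, -0.23, 0, 0]]

```text
t: 1.85
tool_pos: [0.5513, 0.1175, 0.2365]
orientation: [2.308, 2.131, 0.002]
force: [-0.9, -0.0, 0.1]
opening: 0.0931
gripper_force: 0.0
```

Run:
```python
from h import *
from scipy.spatial.transform import Rotation as R
s=telemetry.read_state();c=cam("wrist");p,d=viewer.read_camera("wrist")
cv2.imwrite("pics/w1.png",p)
B=np.eye(4);B[:3,:3]=R.from_rotvec(s["orientation"]).as_matrix();B[:3,3]=s["tool_pos"]
c=dict(c);c["extrinsics"]=B@np.array(c["hand_eye"])
print(s["tool_pos"],B[:3,1],B[:3,2],c.keys())
W=pts("wrist",d,c)
H,S,V=cv2.split(cv2.cvtColor(p,cv2.COLOR_BGR2HSV))
for nm,m in (("g",(H>50)&(H<75)&(S>150)&(V>100)),("r",((H<8)|(H>172))&(S>150)&(V>100))):
    m=m.astype(np.uint8)*255
    if m.any(): print(nm,rect(c,m,.114,(0,0,640,480)),np.median(W[m>0],0))
```

```text
[0.5513 0.1175 0.2365] [ 0.9968 -0.0794  0.0011] [ 0.0011  0.0004 -1.    ] dict_keys(['camera_matrix', 'hand_eye', 'extrinsics'])
g (((550.4058837890625, 118.04795837402344), (39.39163589477539, 17.027626037597656), 84.9673080444336), (303, 209, 27, 58)) [0.4731 0.1212 0.1073]
r (((559.5421142578125, 228.89614868164062), (39.534278869628906, 17.68425750732422), 85.94971466064453), (301, 22, 31, 72)) [0.5595 0.229  0.1181]
```

View pics/w1.png

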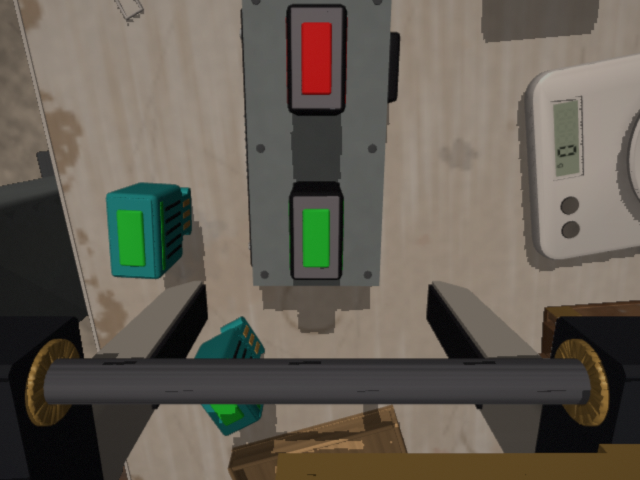

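The wrist view shows the green lamp at (316,238), centred between the fingers and within 1–2 mm of the tool. Both turquoise packs are clear of the fingers, so I descend.

>>> send_rows:
  plan:
    - [[-1, 0, 0, -0.12, 0], [-1, 0, 0, -0.24, 0], [-1, 0, 0, -0.36, 0], [-1, 0, 0, -0.48, 0], [-1, 0, 0, -0.58, 0], [-1, 0, 0, -0.66, 0], [-1, 0, 0, -0.72, 0], [-1, 0, 0, -0.765, 0], [-1, 0, 0, -0.765, 0], [-1, 0, 0, -0.765, 0]]

```text
t: 2.73
tool_pos: [0.5517, 0.1177, 0.083]
orientation: [-2.307, -2.132, -0.0]
force: [0.4, -0.5, 0.3]
opening: 0.0931
gripper_force: 0.0
```

>>> send_rows:
  plan:
    - [[1, 0, 0, 0, 0], [1, 0, 0, 0, 0], [1, 0, 0, 0, 0], [1, 0, 0, 0, 0], [1, 0, 0, 0, 0], [1, 0, 0, 0, 0], [1, 0, 0, 0, 0], [1, 0, 0, 0, 0], [1, 0, 0, 0, 0], [1, 0, 0, 0, 0], [1, 0, 0, 0, 0], [1, 0, 0, 0, 0]]
  force: 55

```text
t: 3.73
tool_pos: [0.5517, 0.1173, 0.0826]
orientation: [-2.308, -2.131, 0.0]
force: [-0.6, -0.6, 0.1]
opening: 0.0357
gripper_force: 55.0
```

Opening is 36 mm at 55 N, which matches the pack. I pull up slowly.

>>> send_rows:
  plan:
    - [[1, 0, 0, 0.01, 0], [1, 0, 0, 0.02, 0], [1, 0, 0, 0.03, 0], [1, 0, 0, 0.04, 0], [1, 0, 0, 0.05, 0], [1, 0, 0, 0.06, 0], [1, 0, 0, 0.07, 0], [1, 0, 0, 0.08, 0], [1, 0, 0, 0.1, 0], [1, 0, 0, 0.12, 0], [1, 0, 0, 0.14, 0], [1, 0, 0, 0.16, 0], [1, 0, 0, 0.19, 0], [1, 0, 0, 0.22, 0], [1, 0, 0, 0.25, 0], [1, 0, 0, 0.28, 0]]

```text
t: 5.07
tool_pos: [0.5521, 0.1173, 0.1396]
orientation: [2.308, 2.131, 0.001]
force: [-1.0, -0.6, -3.1]
opening: 0.0356
gripper_force: 55.0
```

Run:
```python
from h import *
s=telemetry.read_state();print(s["tool_pos"],s["force"],s["wrist_torque"])
p,d=viewer.read_camera("side");cv2.imwrite("pics/s2.png",cv2.resize(p[150:400,180:480],None,fx=2,fy=2))
```

```text
[0.5521 0.1173 0.1396] [-1.0118 -0.6481 -3.1274] [-0.0243  0.0588  0.0238]
```

View pics/s2.png

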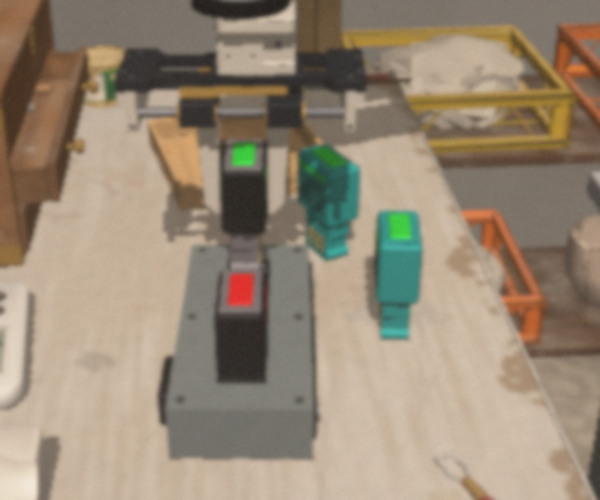

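The side crop shows the green pack lifted upright (lamp at (243,155), foot clear of the dock) and the red one still seated at (240,290). I lift higher and carry it across.

>>> send_rows:
  plan:
    - [[1, 0, 0, 0.08, 0], [1, 0, 0, 0.18, 0], [1, 0, 0, 0.3, 0], [1, 0, 0, 0.42, 0], [1, 0, -0.04, 0.5, 0], [1, 0, -0.12, 0.5, 0], [1, 0, -0.22, 0.5, 0], [1, 0, -0.34, 0.5, 0], [1, 0, -0.46, 0.5, 0], [1, 0, -0.58, 0.5, 0], [1, 0, -0.7, 0.5, 0], [1, 0, -0.82, 0.5, 0], [1, 0, -0.92, 0.5, 0], [1, 0, -1, 0.5, 0]]

```text
t: 6.28
tool_pos: [0.5516, -0.0845, 0.2389]
orientation: [2.309, 2.13, -0.0]
force: [0.1, -0.0, -2.8]
opening: 0.0359
gripper_force: 55.0
```

>>> send_rows:
  plan:
    - [[1, 0, -0.1, 0, 0], [1, -0.01, -0.22, 0, 0], [1, -0.02, -0.34, 0, 0], [1, -0.02, -0.46, 0, 0], [1, -0.02, -0.54, 0, 0], [1, -0.02, -0.6, 0, 0], [1, -0.02, -0.62, 0, 0], [1, -0.02, -0.62, 0, 0], [1, -0.02, -0.62, 0, 0]]

```text
t: 7.03
tool_pos: [0.5478, -0.2061, 0.2386]
orientation: [-2.308, -2.131, -0.001]
force: [0.5, -0.5, -2.6]
opening: 0.0354
gripper_force: 55.0
```

Run:
```python
from h import *
s=telemetry.read_state();print(s["tool_pos"],s["force"],s["wrist_torque"],s["opening"])
p,d=viewer.read_camera("side");cv2.imwrite("pics/s3.png",cv2.resize(p[100:300,200:440],None,fx=3,fy=3))
W=pts("side",d,cam("side"))
H,S,V=cv2.split(cv2.cvtColor(p,cv2.COLOR_BGR2HSV))
m=(np.abs(W[...,0]-.547)<.05)&(np.abs(W[...,1]+.18)<.05)&(W[...,2]>.12)&(W[...,2]<.3)
z=W[m]; print(len(z),z.min(0),z.max(0))
for a in np.arange(.14,.30,.01):
    q=z[np.abs(z[:,2]-a)<.005]
    if len(q): print(round(a,3),len(q),np.median(q,0),np.ptp(q[:,0]))
```

```text
[ 0.5478 -0.2061  0.2386] [ 0.5025 -0.5156 -2.5525] [-0.0125  0.0667  0.0345] 0.03537671010580517
1370 [ 0.5165 -0.2292  0.169 ] [ 0.5868 -0.1702  0.2999]
0.17 29 [ 0.5511 -0.1867  0.1729] 0.023649267218457504
0.18 57 [ 0.5528 -0.1891  0.1796] 0.023835973584089953
0.19 51 [ 0.5526 -0.1899  0.1895] 0.02400817234403363
0.2 56 [ 0.5505 -0.1855  0.2003] 0.024172457868803843
0.21 36 [ 0.5512 -0.185   0.2087] 0.023038869177467558
0.22 86 [ 0.5543 -0.1776  0.2205] 0.04632947931908449
0.23 132 [ 0.552  -0.1782  0.2305] 0.06293388889244611
0.24 145 [ 0.5538 -0.1798  0.2399] 0.06454958261227306
0.25 154 [ 0.5526 -0.1798  0.2497] 0.06454285004138216
0.26 163 [ 0.5514 -0.1802  0.2599] 0.06912057208632527
0.27 247 [ 0.551  -0.195   0.2712] 0.06823816394706372
0.28 82 [ 0.5683 -0.1984  0.2797] 0.06799790112163995
0.29 86 [ 0.5701 -0.1983  0.2895] 0.06981214132585478
```

View pics/s3.png

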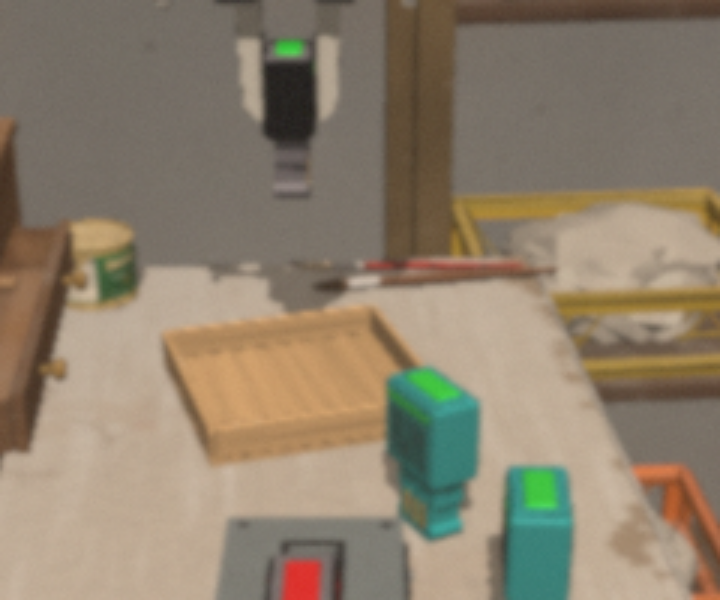

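The crop shows the pack hanging upright at (290,115) with its foot at z≈0.169 m, so it has not slipped. Contact is expected at TCP z≈0.076, so I go down to just above it and then creep.

>>> send_rows:
  plan:
    - [[1, 0, 0, -0.08, 0], [1, 0, 0, -0.18, 0], [1, 0, 0, -0.3, 0], [1, 0, 0, -0.42, 0], [1, 0, 0, -0.53, 0], [1, 0, 0, -0.62, 0], [1, 0, 0, -0.69, 0], [1, 0, 0, -0.74, 0], [1, 0, 0, -0.77, 0], [1, 0, 0, -0.785, 0], [1, 0, 0, -0.785, 0], [1, 0, 0, -0.785, 0]]

```text
t: 8.08
tool_pos: [0.5483, -0.2068, 0.0826]
orientation: [2.307, 2.131, 0.001]
force: [0.3, 0.3, -2.6]
opening: 0.0355
gripper_force: 55.0
```

>>> send_rows:
  plan:
    - [[1, 0, 0, -0.005, 0], [1, 0, 0, -0.01, 0], [1, 0, 0, -0.015, 0], [1, 0, 0, -0.015, 0], [1, 0, 0, -0.015, 0]]

```text
t: 8.5
tool_pos: [0.5477, -0.2068, 0.0787]
orientation: [2.308, 2.131, 0.0]
force: [0.2, -0.1, -2.6]
opening: 0.0353
gripper_force: 55.0
```

>>> send_rows:
  plan:
    - [[1, 0, 0, -0.003, 0], [1, 0, 0, -0.006, 0], [1, 0, 0, -0.009, 0], [1, 0, 0, -0.009, 0], [1, 0, 0, -0.009, 0]]

```text
t: 8.92
tool_pos: [0.5477, -0.2067, 0.0767]
orientation: [-2.308, -2.131, 0.0]
force: [-0.6, 0.1, -2.3]
opening: 0.0363
gripper_force: 55.0
```

>>> send_rows:
  plan:
    - [[1, 0, 0, -0.003, 0], [1, 0, 0, -0.005, 0], [1, 0, 0, -0.005, 0], [1, 0, 0, -0.005, 0]]

```text
t: 9.25
tool_pos: [0.5477, -0.2067, 0.0758]
orientation: [-2.308, -2.131, 0.0]
force: [0.5, 0.1, -2.8]
opening: 0.0356
gripper_force: 55.0
```

>>> send_rows:
  plan:
    - [[1, 0, 0, -0.003, 0], [1, 0, 0, -0.005, 0], [1, 0, 0, -0.005, 0], [1, 0, 0, -0.005, 0]]

```text
t: 9.58
tool_pos: [0.5479, -0.2068, 0.0756]
orientation: [2.308, 2.131, 0.0]
force: [-3.9, 1.7, 6.8]
opening: 0.0355
gripper_force: 55.0
```

The foot is on the tray floor (force rose by about 9 N). I ease the grip first, then open.

>>> send_rows:
  plan:
    - [[1, 0, 0, 0.002, 0], [1, 0, 0, 0.002, 0], [1, 0, 0, 0.002, 0]]
  force: 5

```text
t: 9.83
tool_pos: [0.5479, -0.2068, 0.0756]
orientation: [2.308, 2.131, 0.0]
force: [-2.0, 0.7, 4.2]
opening: 0.036
gripper_force: 5.0
```

>>> send_rows:
  plan:
    - [[0.1, 0, 0, 0, 0], [0, 0, 0, 0, 0], [-0.2, 0, 0, 0, 0], [-0.4, 0, 0, 0, 0], [-0.6, 0, 0, 0, 0], [-0.8, 0, 0, 0, 0], [-1, 0, 0, 0, 0], [-1, 0, 0, 0, 0], [-1, 0, 0, 0, 0], [-1, 0, 0, 0, 0]]

```text
t: 10.67
tool_pos: [0.5477, -0.2068, 0.0753]
orientation: [2.308, 2.131, 0.0]
force: [0.1, -0.4, -0.1]
opening: 0.0919
gripper_force: 0.0
```

>>> send_rows:
  plan:
    - [[-1, 0, 0, 0.04, 0], [-1, 0, 0, 0.1, 0], [-1, 0, 0, 0.2, 0], [-1, 0, 0, 0.32, 0], [-1, 0, 0, 0.44, 0], [-1, 0, 0, 0.56, 0], [-1, 0, 0, 0.68, 0], [-1, 0, 0, 0.75, 0], [-1, 0, 0, 0.75, 0], [-1, 0, 0, 0.75, 0]]

```text
t: 11.5
tool_pos: [0.5485, -0.2071, 0.2271]
orientation: [2.306, 2.129, 0.002]
force: [-0.6, 0.1, -0.6]
opening: 0.093
gripper_force: 0.0
```

Run:
```python
from h import *
s=telemetry.read_state();print(s["tool_pos"],s["force"],s["opening"])
p,d=viewer.read_camera("side");cv2.imwrite("pics/s4.png",cv2.resize(p[100:400,200:440],None,fx=2,fy=2))
W=pts("side",d,cam("side"))
H,S,V=cv2.split(cv2.cvtColor(p,cv2.COLOR_BGR2HSV))
m=(H>50)&(H<75)&(S>130)&(V>90)&(W[...,1]<-.1)&(W[...,0]<.65)&(W[...,0]>.45)
print(m.sum(),np.median(W[m],0))
```

```text
[ 0.5485 -0.2071  0.2271] [-0.5941  0.145  -0.6142] 0.0929865474678037
49 [ 0.55   -0.2048  0.1108]
```

View pics/s4.png

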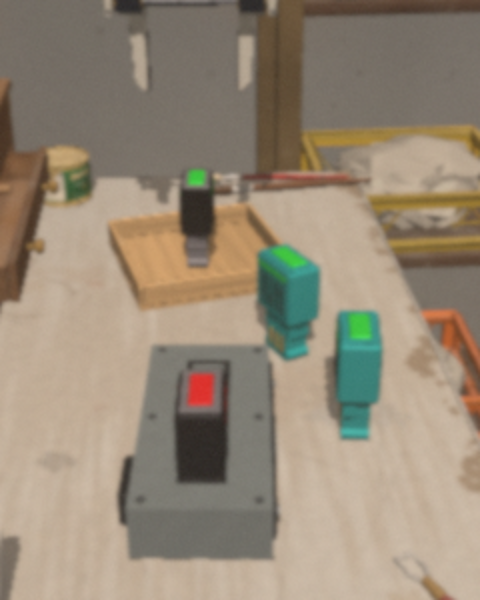

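The crop shows the green pack upright in the middle of the tray (lamp at (197,177), top at z≈0.11 m as expected). The red pack is still seated at (201,390), the decoys have not moved, and the gripper is clear.

```bash
python3 -c "
from plant import order
print(order.close_job())"
```

```text
the job is handed in; nothing more can be done
None
```

The green-lamp pack stands upright in the middle of the tray, the red-lamp pack is still seated in its bay, and the job is handed in after about 11.5 s of robot time.

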